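# Hold a sample tube down in the sprung well of a reader

### The arm

A 6-joint arm with a two-finger parallel gripper is mounted at the origin on the work surface. World frame = base frame: x ahead of the robot, y to its left, z up, the work surface at z = 0. Lengths are in m, angles in rad, forces in N, time in s.
With the tool pointing down it reaches from about 0.35 to 0.875 m from the base axis. Payload 4.2 kg.
Tool frame: the origin (TCP) lies at the very end of the fingers, on their centre line; the grasp point (between the pads) lies env.hold_point_z behind it (env.hold_point_z is the distance from the TCP to the grasp point, in m); z points along the fingers, y is the line along which they close (so a half turn about z gives the same grasp; the last joint's range is limited). The gripper opens to 85 mm and grips with 20 to 120 N. Pads are 22 mm wide; open, the fingers measure 114 mm over their backs; the gripper's body (76 mm by 85 mm) begins 54 mm behind the grasp point. The pads swing forward as they close: fully open they stand 13 mm farther back than shut.
Start: joints at [-1.048, 0.385, 0.008, 0, -1.194, -0.259], TCP at [0.163, -0.603, 0.231] pointing down, gripper open.
Joint ranges: [-3.14, 3.14], [-1.21, 2.06], [-1.07, 1.41], [-3.16, 2.05], [-2.99, -0.16], [-3.1, 3.1]. Speed limits (rad/s): [2.79, 2.79, 3.14, 3.14, 3.14, 3.14].

### API

Orientations are given as a unit quaternion [x, y, z, w].
In Python, from bench import env, eyes gives the robot as it stands.
- The arm moves only by the tool carry_out, never from a script. Its arguments are lists of equal length, an entry for each row: "offset": the shift along the tool's x, y, z in m, a list of three; "yaw": the turn about the tool's z in degrees; "claw": the gripper command: -1 is fully open, 1 is shut, values between are in proportion. A call has 1 to 10 rows; each row shifts and turns the commanded pose from where the row before left it, along the tool's axes as they then stand; what a row does not reach is not made up. A row lasts 1/12 s, in which the tool goes at most 41.7 mm and 7.16 degrees, less where a joint would pass 70% of its speed; a pose out of reach is approached as far as the arm can. A call with a gripper value outside its range is refused whole. The fingers move at their own pace and stop on an object; the grip force is fixed at half the most. Time passes only in rows, so rows that do not move let the fingers close. It gives the time, the measured TCP pose, the force, the opening and the grip force at its end, in the units of the state.
- env.observe(): the state, without advancing time (a new reading comes with each control period).
- eyes.snapshot(name): name is "side" or "top"; returns (picture, depth): 400x640x3 uint8, red, green, blue; 400x640 float32, m along the optical axis (not along the pixel's ray), 0 where there is no reading.
- eyes.camera_params(name): a dict with "fovy" (degrees; the focal length in pixels is half the picture's height over the tangent of half this angle, whatever the lens; pixels are square), "cx", "cy" (the principal point, pixels), "dist_coeffs" ([k1, k2, p1, p2, k3] as OpenCV has them; the pictures are not rectified), "rvec" (rotation vector, rad) and "tvec" (3), from world to camera coordinates, as OpenCV has them. Camera axes: x right, y down, z forward; pixel columns grow to the right and rows downward; lengths in m; the calibration is good to about 2 mm. A picture is of the moment at which its call begins. camera_params takes no time and is no camera call.
- env.finish_job(): hands the job in; it is judged then, once.
Trained networks look in the newest picture that a camera, given by its name, has taken for a name from the list of things; names that differ only in an ending like _2 or _b are one class to them, and where a whole thing is asked for, a point or a joint stands for the part that bears it (a point fixed in the world has none). Each returns a list of dicts, best first, with "p" (0 to 1); they miss things now and then, are a little off and sometimes report something else, mostly with a low value. They report only what shows in the picture. A call takes as long as a camera call. They do not tell look-alikes from the thing itself.
- eyes.cut_out(camera, label): "mask" (400x640 bool, what is visible of it).
- eyes.place_of(camera, label): "xyz" ([x, y, z] in m, in world coordinates, good to about 4 mm: a listed point, or the origin of a listed thing).
The state is a dict: "time": time; "joint_pos": joint angles; "joint_velocities": joint speeds; "effort": joint torques, N m; "position": TCP position; "orientation": TCP orientation; "wrist_force": force on the tool from outside, world axes, zero at the start; "moment": the same for the moment, N m; "grip_width": finger opening in m; "grip_force": force on a finger pad.
Only numpy, scipy, OpenCV 4.12 (cv2) and the standard library are available. Lean on these libraries where they do the work, as an engineer would, in place of code of your own. Each camera call takes 0.05 s, during which the arm holds its last target. There are 200 camera calls.

### The job

Take the green-capped tube out of the white rack and slide it, foot down, into the well of the grey reader, leaving the other three tubes in the rack. Press it down against the sprung plunger inside, without ramming it, until the black flange on the tube meets the reader's blue collar. Finish while still holding it there and still pushing a little harder than the spring, so that the flange bears firmly on the collar: do not let go or ease off.

Things in the scene. Friction and masses are not known exactly. Their poses are not given: they have to be found in the camera images.
- sample_cap (a point): Centre of the sample tube's green screw cap (z axis up along the tube). The cap is 26 mm in diameter and 38 mm tall, 19 mm either side of this point. A black flange, 34 mm in diameter and 4 mm thick, rings the tube: its underside is 31 mm below this point, its upper face 27 mm below. The tube's foot is 81 mm below this point.
- sample: The same green-capped tube as a whole: clear, 22 mm in diameter, 100 mm tall, about 45 g, foot tapering to 12 mm diameter over its last 10 mm. Origin at the centre of its underside, z axis up to the cap.
- tube_red_cap (a point): Centre of the cap of the red-capped tube, the same tube as the sample otherwise; stays in the rack.
- tube_blue_cap (a point): Centre of the cap of the blue-capped tube, the same otherwise; stays in the rack.
- tube_yellow_cap (a point): Centre of the cap of the yellow-capped tube, the same otherwise; stays in the rack.
- rack: White rack, fixed to the bench, 70 (x) by 200 (y) by 70 mm tall; origin at the centre of its underside. Four 24 mm holes in a row along its y, 46 mm apart; each tube hangs in one by its flange, 50 mm of tube below the rack's top, cap centre 101 mm (cap tops 120 mm) above the bench. Which tube is in which hole varies. Grip with the fingers closing along the rack's x: neighbours are close along y.
- mouth (a point): Centre of the well's mouth, on the top of the blue collar, 90 mm above the bench; z up. The well is a vertical 24 mm bore. The plunger's top rests 35 mm below the mouth: the tube's foot meets it with the cap centre 46 mm above the mouth. 15 mm lower, cap centre 31 mm above the mouth, the flange meets the collar: the hard stop.
- reader: Grey bench-top reader, fixed to the bench, 160 mm (its x) by 180 mm (its y) by 86 mm tall; origin at the centre of its underside. The well is 25 mm from the centre towards its own -x; the flat display and keys on its top are under 5 mm high.
- collar: The blue collar ring around the well's mouth, 48 mm in diameter, 4 mm thick, fixed on the reader; origin at the centre of its underside, 4 mm below the mouth.
- plunger (a joint): How far the sprung plunger in the well is pushed down, in m: 0 at rest, 0.015 when the tube's flange is on the collar. Its spring pushes up with 3 N at the start and 9 N at 0.015; it returns by itself. A downward push of some 12 to 25 N in all keeps the flange bearing on the collar.
Things that resemble listed ones, but are neither listed nor needed, are in the scene too. Of the things that look like the sample, the smaller one is meant.

How it is judged:
On the way, in this order (a step that is already met when the one before it is completed fails the run):
1. the green-capped tube is lifted clear of the rack (its cap 50 mm or more above where it hung) (height (world z) of sample_cap above 0.151 m), for 0.1 s.
2. the tube stands upright with its foot at least 15 mm down the well (horizontal distance between sample_cap and mouth below 0.006 m and angle between sample's own z axis and vertical below 0.15 rad and z of sample_cap in the frame of mouth below 0.066 m), for 0.1 s.
At the end, for the whole second after the job is handed in: The plunger is pushed down by at least 13.5 of its 15 mm, the tube upright (within 0.08 rad) in the well with its flange within 1.5 mm of the collar and pressing on the collar with more than 0.5 N, at rest, the fingers still holding or pressing it (value of joint plunger above 0.0135 m and z of sample_cap in the frame of mouth below 0.0325 m and horizontal distance between sample_cap and mouth below 0.005 m and angle between sample's own z axis and vertical below 0.08 rad and contact force between sample and collar above 0.5 N and contact force between the fingers and sample above 1 N and linear speed of sample below 0.02 m/s); the arm keeps its last pose, push and grip.
It fails at once if another tube is displaced by more than 25 mm (distance of any of tube_red_cap, tube_blue_cap, tube_yellow_cap from where it was at the start of the episode above 0.025 m).
It fails at once if the tube is rammed into the reader with more than 80 N (contact force between sample and reader above 80 N).
It also fails if it takes over 48 s, if anything falls off the work surface, if the arm or the gripper's body presses on something with over 40 N, if the wrist force passes 120 N, or if a joint passes its speed limit or range.

## Working session

There is one attempt and no reset: what is moved stays moved. The work goes in short steps, Python scripts to look and compute and a tool call to move; the robot and the scene stay as the last step left them, time stands still between calls to the robot, and variables do not carry over. Pictures are saved under pics/ and viewed, at most 10 in all, crops included, and the job is handed in when it is done.

Besides the shell and the picture viewer there is one more tool, called after ">>>" by a JSON object that holds its "op" and its "data". carry_out: Moves the arm, as the interface text tells. Its arguments: {"type":"object","properties":{"offset":{"type":"array"},"yaw":{"type":"array"},"claw":{"type":"array"}},"required":["offset","yaw","claw"]}

```bash
mkdir -p pics
cat > h.py <<'E'
import numpy as np, cv2
from bench import env, eyes
def cam(n):
    p=eyes.camera_params(n); f=200/np.tan(np.radians(p["fovy"])/2)
    K=np.array([[f,0,p["cx"]],[0,f,p["cy"]],[0,0,1.]]); R=cv2.Rodrigues(np.array(p["rvec"],float))[0]
    return K,np.array(p["dist_coeffs"],float),R,np.array(p["tvec"],float).ravel()
def pts(n,uv,d):
    K,D,R,t=cam(n); q=cv2.undistortPoints(np.float64(uv).reshape(-1,1,2),K,D).reshape(-1,2)
    return (np.c_[q,np.ones(len(q))]*np.ravel(d)[:,None]-t)@R
def px(n,X):
    K,D,R,t=cam(n); return cv2.projectPoints(np.float64(X).reshape(-1,1,3),cv2.Rodrigues(R)[0],t,K,D)[0].reshape(-1,2)
def save(n,img): cv2.imwrite(f"pics/{n}.png",img[...,::-1])
E
python3 - <<'E'
from h import *
ims=[]
for c in("top","side"):
    im,d=eyes.snapshot(c); save(c+"0",im); np.savez(c+"0",im=im,d=d)
    for l in("sample_cap","tube_red_cap","tube_blue_cap","tube_yellow_cap","mouth","rack","reader"):
        for r in eyes.place_of(c,l)[:4]: print(c,l,round(r["p"],2),np.round(r["xyz"],3),px(c,r["xyz"]).round()[0])
s=env.observe(); print(s["time"],s["position"],s["orientation"],s["wrist_force"],s["grip_width"],env.hold_point_z)
E
```

```text
top sample_cap 0.78 [0.461 0.227 0.11 ] [189. 232.]
top sample_cap 0.76 [0.558 0.199 0.1  ] [207. 181.]
top tube_red_cap 0.63 [0.552 0.24  0.097] [186. 184.]
top tube_blue_cap 0.87 [0.557 0.288 0.1  ] [161. 181.]
top mouth 0.63 [ 0.539 -0.178  0.09 ] [408. 192.]
top rack 0.71 [ 0.557  0.225 -0.004] [211. 188.]
top rack 0.28 [ 0.538 -0.177  0.09 ] [407. 193.]
top reader 0.94 [ 0.563 -0.178  0.004] [399. 185.]
side sample_cap 0.93 [0.556 0.197 0.104] [255. 276.]
side sample_cap 0.88 [0.458 0.221 0.113] [304. 298.]
side tube_red_cap 0.64 [0.563 0.246 0.101] [238. 297.]
side tube_blue_cap 0.84 [0.56  0.29  0.099] [226. 319.]
side tube_yellow_cap 0.8 [0.557 0.149 0.1  ] [267. 259.]
side mouth 0.6 [ 0.536 -0.179  0.093] [337. 166.]
side rack 0.88 [0.558 0.219 0.002] [253. 325.]
side reader 0.8 [ 0.565 -0.184  0.   ] [326. 195.]
side reader 0.7 [0.561 0.243 0.101] [240. 296.]
0.8 [ 0.16299789 -0.60334732  0.2313482 ] [-1.31542818e-01  9.91310490e-01 -1.88342670e-05  7.52849354e-06] [ 0.72975534 -0.18976952  0.82944102] 0.08544662260656931 0.0187
```

Run:
```python
from h import *
T=np.load("top0.npz");S=np.load("side0.npz")
a=cv2.resize(T["im"][130:280,120:460],None,fx=2.3,fy=2.3)
b=cv2.resize(S["im"][130:380,180:400],None,fx=2.2,fy=2.2)
save("a",a);save("b",b)
# cap tops via depth + colour in top view
im,d=T["im"],T["d"]; h=cv2.cvtColor(im,cv2.COLOR_RGB2HSV)
v,u=np.mgrid[:400,:640]; P=pts("top",np.c_[u.ravel(),v.ravel()],d.ravel()).reshape(400,640,3)
for n,lo,hi in(("green",45,85),("red",0,8),("red2",172,180),("yellow",20,35),("blue",95,125)):
    m=((h[...,0]>=lo)&(h[...,0]<=hi)&(h[...,1]>110)&(h[...,2]>50)&(d>0)&(P[...,2]>.075)&(P[...,2]<.16)).astype(np.uint8)
    k,L,st,ce=cv2.connectedComponentsWithStats(m)
    for i in range(1,k):
        if st[i,4]>25:
            q=P[L==i]; zt=np.percentile(q[:,2],90); q2=q[q[:,2]>zt-.008]
            print(n,st[i],ce[i].round(1),"ztop",zt.round(3),"min",q2.min(0).round(3),"max",q2.max(0).round(3),"mid",((q2.min(0)+q2.max(0))/2).round(4),q2.mean(0).round(4))
```

```text
green [198 174  14  14 145] [204.6 180.5] ztop 0.121 min [0.543 0.186 0.115] max [0.568 0.21  0.123] mid [0.5556 0.1981 0.1188] [0.5554 0.1976 0.12  ]
green [440 206   6   7  35] [442.6 208.9] ztop 0.091 min [ 0.501 -0.247  0.087] max [ 0.513 -0.237  0.092] mid [ 0.5071 -0.242   0.0899] [ 0.5071 -0.2421  0.0902]
green [176 224  21  19 303] [185.9 233.2] ztop 0.14 min [0.444 0.205 0.132] max [0.476 0.239 0.142] mid [0.4603 0.222  0.1373] [0.4599 0.2215 0.1383]
red [255   0   4  49 116] [256.5  23.7] ztop 0.082 min [0.828 0.114 0.077] max [0.931 0.12  0.083] mid [0.8798 0.1172 0.0799] [0.8805 0.1172 0.0801]
red [ 288    0   87   49 2824] [334.2  26.3] ztop 0.082 min [ 0.827 -0.12   0.076] max [0.932 0.054 0.084] mid [ 0.8797 -0.0328  0.0799] [ 0.8745 -0.0391  0.0801]
red [173 174  15  15 162] [179.7 180.9] ztop 0.122 min [0.542 0.231 0.115] max [0.568 0.256 0.124] mid [0.555  0.2436 0.1195] [0.5546 0.2433 0.12  ]
yellow [223 174  18  16 186] [230.7 181.4] ztop 0.121 min [0.543 0.139 0.114] max [0.568 0.164 0.123] mid [0.5554 0.1515 0.1184] [0.5555 0.151  0.1199]
blue [148 175  15  14 150] [154.8 181.1] ztop 0.122 min [0.542 0.277 0.114] max [0.566 0.302 0.124] mid [0.5541 0.2892 0.1188] [0.5543 0.2892 0.12  ]
blue [396 181  25  25 345] [408.3 193.2] ztop 0.092 min [ 0.514 -0.201  0.086] max [ 0.56  -0.156  0.094] mid [ 0.5372 -0.1786  0.0897] [ 0.5367 -0.1785  0.0901]
```

View pics/a.png

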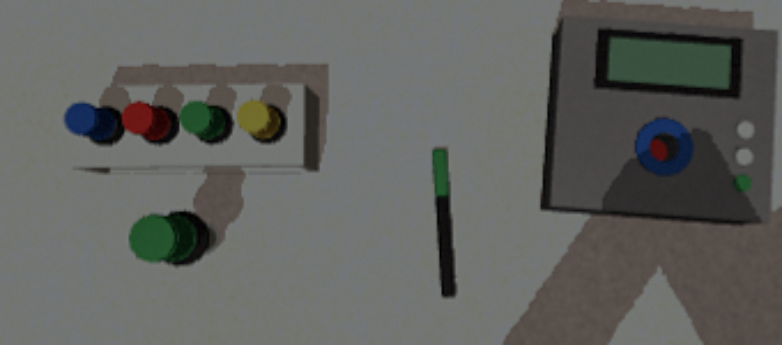

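View pics/b.png

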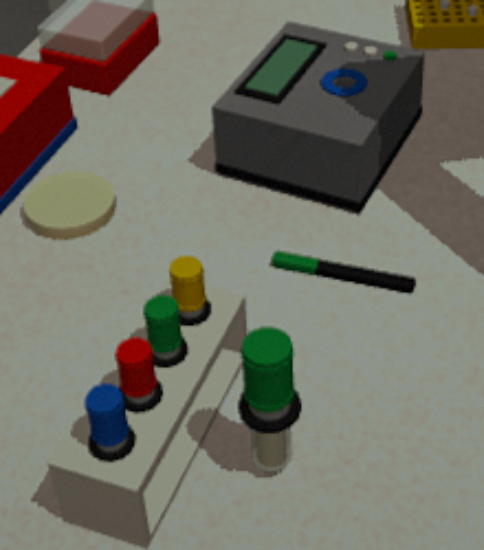

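Look-alikes in the top picture: the green tube in the rack at (205,181) has a 26 mm cap with its top at 0.120. The free-standing green tube at (186,233) has a 34 mm cap with its top at 0.140. The smaller one in the rack is the sample, and the enlarged crops confirm it (the pen between rack and reader isn't a candidate). The mouth is the blue ring at (408,193). First I turn the fingers so they close along x.

>>> {"op": "carry_out", "data": {"offset": [[0,0,0],[0,0,0],[0,0,0],[0,0,0],[0,0,0],[0,0,0],[0,0,0],[0,0,0],[0,0,0],[0,0,0]], "yaw": [-7,-7,-7,-7,-7,-7,-7,-7,-7,-7], "claw": [-1,-1,-1,-1,-1,-1,-1,-1,-1,-1]}}

```text
time: 1.63
position: [0.163, -0.6034, 0.2313]
orientation: [-0.679, 0.735, -0.0, -0.0]
wrist_force: [0.0, -0.2, -1.0]
grip_width: 0.0853
grip_force: 0.0
```

>>> {"op": "carry_out", "data": {"offset": [[0,0,0],[0,0,0],[0,0,0]], "yaw": [-4.9,0,0], "claw": [-1,-1,-1]}}

```text
time: 1.88
position: [0.163, -0.6033, 0.2313]
orientation: [-0.706, 0.708, -0.0, -0.0]
wrist_force: [-0.5, -0.3, -1.0]
grip_width: 0.0851
grip_force: 0.0
```

>>> {"op": "carry_out", "data": {"offset": [[-0.033,-0.016,0],[-0.033,-0.016,0],[-0.033,-0.016,0],[-0.033,-0.016,0],[-0.033,-0.016,0],[-0.033,-0.016,0],[-0.033,-0.016,0],[-0.033,-0.016,0],[-0.033,-0.016,0],[-0.033,-0.016,0]], "yaw": [0,0,0,0,0,0,0,0,0,0], "claw": [-1,-1,-1,-1,-1,-1,-1,-1,-1,-1]}}

```text
time: 2.72
position: [0.3233, -0.2717, 0.2317]
orientation: [-0.706, 0.708, -0.001, 0.0]
wrist_force: [1.2, -0.8, 0.3]
grip_width: 0.0853
grip_force: 0.0
```

>>> {"op": "carry_out", "data": {"offset": [[-0.033,-0.016,0],[-0.033,-0.016,0],[-0.033,-0.016,0],[-0.033,-0.016,0],[-0.033,-0.016,0],[-0.033,-0.016,0],[-0.033,-0.016,0],[-0.033,-0.016,0],[-0.033,-0.016,0],[0,0,0]], "yaw": [0,0,0,0,0,0,0,0,0,0], "claw": [-1,-1,-1,-1,-1,-1,-1,-1,-1,-1]}}

```text
time: 3.55
position: [0.4697, 0.0281, 0.2315]
orientation: [0.708, -0.706, 0.001, -0.001]
wrist_force: [0.1, -0.5, -0.4]
grip_width: 0.0851
grip_force: 0.0
```

>>> {"op": "carry_out", "data": {"offset": [[-0.034,-0.017,0],[-0.034,-0.017,0],[-0.034,-0.017,0],[-0.034,-0.017,0],[-0.0336,-0.0175,0],[0,0,0],[0,0,0]], "yaw": [0,0,0,0,0,0,0], "claw": [-1,-1,-1,-1,-1,-1,-1]}}

```text
time: 4.13
position: [0.5526, 0.1948, 0.2303]
orientation: [0.707, -0.707, -0.0, 0.001]
wrist_force: [-0.5, -0.6, 0.2]
grip_width: 0.0853
grip_force: 0.0
```

>>> {"op": "carry_out", "data": {"offset": [[-0.003,-0.0027,0.02],[0,0,0.025],[0,0,0.025],[0,0,0.015],[0,0,0],[0,0,0]], "yaw": [0,0,0,0,0,0], "claw": [-1,-1,-1,-1,-1,-1]}}

```text
time: 4.63
position: [0.5547, 0.1952, 0.1463]
orientation: [-0.707, 0.708, -0.0, -0.001]
wrist_force: [0.2, 0.3, 0.9]
grip_width: 0.0855
grip_force: 0.0
```

Run:
```python
from h import *
s=env.observe(); print(s["time"],s["position"],s["orientation"],s["joint_velocities"])
im,d=eyes.snapshot("side"); save("c",cv2.resize(im[180:380,180:400],None,fx=2.6,fy=2.6))
```

```text
4.6333 [0.55465063 0.19520252 0.14633652] [-7.06677195e-01  7.07535736e-01 -7.57540405e-05 -7.20056508e-04] [ 0.00377148 -0.02271455  0.04532474  0.01186199  0.00080409  0.00202661]
```

View pics/c.png

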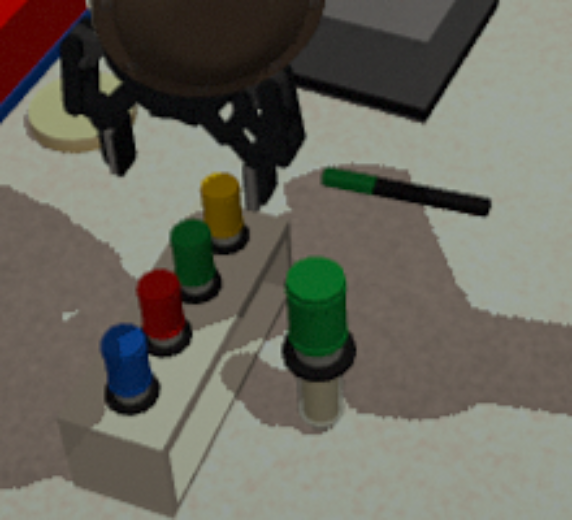

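The fingers straddle the rack's green cap (crop (192,230)) and the big tube at (317,310) is clear of them. I lower to cap height, correcting 2.5 mm in y.

>>> {"op": "carry_out", "data": {"offset": [[-0.0025,0,0.015],[0,0,0.02],[0,0,0.015],[0,0,0.01],[0,0,0.004],[0,0,0],[0,0,0]], "yaw": [0,0,0,0,0,0,0], "claw": [-1,-1,-1,-1,-1,-1,-1]}}

```text
time: 5.27
position: [0.5558, 0.1992, 0.0835]
orientation: [0.707, -0.707, 0.0, -0.001]
wrist_force: [0.4, -0.0, -0.0]
grip_width: 0.0852
grip_force: 0.0
```

>>> {"op": "carry_out", "data": {"offset": [[0,0,0],[0,0,0],[0,0,0],[0,0,0],[0,0,0],[0,0,0],[0,0,0],[0,0,0],[0,0,0],[0,0,0]], "yaw": [0,0,0,0,0,0,0,0,0,0], "claw": [0,0.2,0.3,0.4,0.6,0.8,1,1,1,1]}}

```text
time: 6.1
position: [0.5561, 0.1993, 0.083]
orientation: [0.707, -0.707, 0.001, -0.001]
wrist_force: [3.8, -1.2, 2.0]
grip_width: 0.0246
grip_force: 58.9
```

>>> {"op": "carry_out", "data": {"offset": [[0,0,-0.006],[0,0,-0.012],[0,0,-0.02],[0,0,-0.02],[0,0,-0.02],[0,0,-0.02],[0,0,-0.02],[0,0,-0.01],[0,0,0],[0,0,0]], "yaw": [0,0,0,0,0,0,0,0,0,0], "claw": [1,1,1,1,1,1,1,1,1,1]}}

```text
time: 6.93
position: [0.5539, 0.1986, 0.2093]
orientation: [-0.707, 0.707, 0.001, -0.001]
wrist_force: [-0.2, 0.8, -0.8]
grip_width: 0.0247
grip_force: 60.1
```

Run:
```python
from h import *
s=env.observe(); print(s["time"],s["position"],s["orientation"],s["grip_width"],s["wrist_force"])
im,d=eyes.snapshot("side"); save("d",cv2.resize(im[120:380,150:400],None,fx=2.2,fy=2.2))
for r in eyes.place_of("side","sample_cap")+eyes.place_of("side","sample"): print(r["p"],np.round(r["xyz"],3))
```

```text
6.9333 [0.55391611 0.19862525 0.20931638] [-0.70703861  0.70717391  0.00076411 -0.00094098] 0.02470610582974125 [-0.20934634  0.80154836 -0.8033068 ]
0.81 [0.46  0.221 0.116]
0.7 [0.552 0.197 0.228]
0.83 [0.557 0.198 0.148]
0.69 [0.459 0.222 0.005]
```

View pics/d.png

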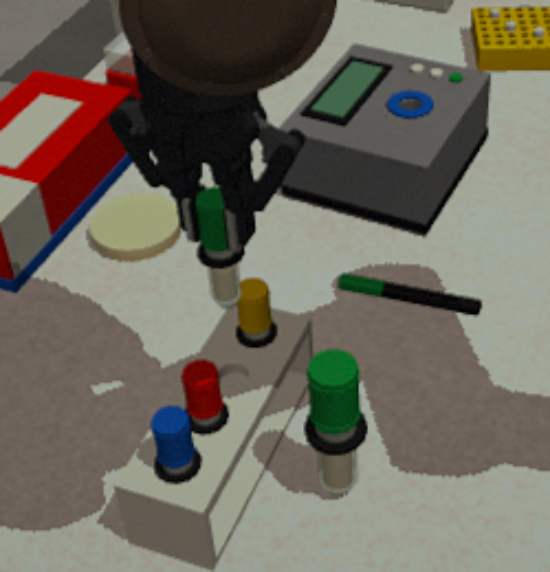

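The sample is held upright, foot clear, at crop (215,245), and the other three tubes are still in the rack. I carry it over to the reader.

>>> {"op": "carry_out", "data": {"offset": [[0.02,0.002,0],[0.035,0.002,0],[0.035,0.002,0],[0.035,0.002,0],[0.035,0.002,0],[0.035,0.002,0],[0.035,0.002,0],[0.035,0.001,0],[0.035,0.001,0],[0.035,0.001,0]], "yaw": [0,0,0,0,0,0,0,0,0,0], "claw": [1,1,1,1,1,1,1,1,1,1]}}

```text
time: 7.92
position: [0.537, -0.1377, 0.209]
orientation: [0.707, -0.707, -0.001, 0.001]
wrist_force: [0.4, -0.0, -0.8]
grip_width: 0.0251
grip_force: 60.1
```

>>> {"op": "carry_out", "data": {"offset": [[0.02,0,0],[0.012,0,0],[0.01,0,0],[0,0,0],[0,0,0],[0,0,0]], "yaw": [0,0,0,0,0,0], "claw": [1,1,1,1,1,1]}}

```text
time: 8.42
position: [0.5381, -0.1771, 0.2101]
orientation: [0.708, -0.707, -0.0, 0.0]
wrist_force: [0.9, 0.2, -0.8]
grip_width: 0.0245
grip_force: 60.1
```

Run:
```python
from h import *
print([np.round(env.observe()[k],4) for k in("time","position","orientation")])
for c in("side","top"):
    im,d=eyes.snapshot(c); np.savez(c+"1",im=im,d=d)
    for l in("sample_cap","mouth","sample"):
        for r in eyes.place_of(c,l): print(c,l,round(r["p"],2),np.round(r["xyz"],4),px(c,r["xyz"]).round()[0])
    if c=="side": save("e",cv2.resize(im[30:230,250:450],None,fx=3,fy=3))
```

```text
[np.float64(8.4167), array([ 0.5381, -0.1771,  0.2101]), array([ 7.076e-01, -7.066e-01, -3.000e-04,  0.000e+00])]
side sample_cap 0.72 [ 0.5379 -0.1818  0.231 ] [338. 109.]
side sample_cap 0.65 [0.4594 0.2202 0.1147] [303. 297.]
side mouth 0.93 [ 0.535  -0.1787  0.0939] [337. 166.]
side sample 0.71 [ 0.5398 -0.1752  0.1492] [335. 145.]
side sample 0.6 [ 0.5397 -0.1802  0.0921] [336. 166.]
side sample 0.56 [0.461  0.2226 0.0011] [304. 342.]
top sample_cap 0.71 [0.4603 0.2258 0.1094] [189. 233.]
top sample_cap 0.48 [ 0.5404 -0.178   0.2251] [428. 181.]
top mouth 0.66 [ 0.5387 -0.1753  0.0881] [406. 192.]
top sample 0.69 [0.4626 0.223  0.0028] [209. 232.]
top sample 0.62 [ 0.5389 -0.1785  0.1481] [416. 188.]
```

View pics/e.png

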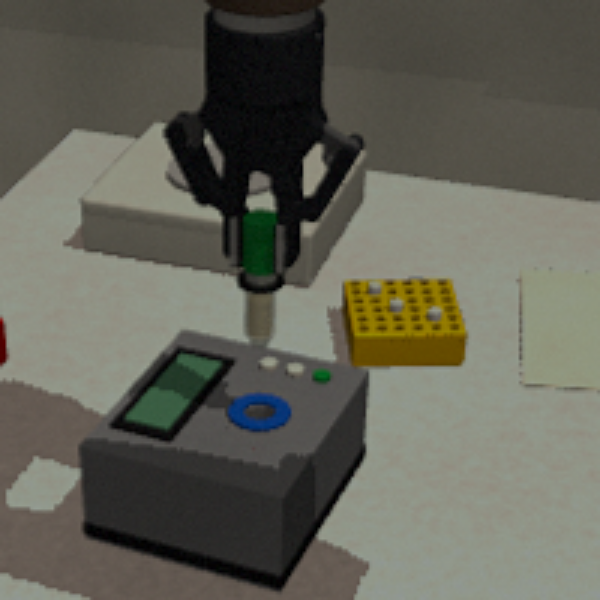

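The tube hangs over the collar (cap at crop (260,240), foot at (258,335), blue ring at (260,411)). I'll measure the residual offset more finely from the same pictures.

Run:
```python
from h import *
from scipy.optimize import least_squares
v,u=np.mgrid[:400,:640]
def circ(q,r): 
    f=least_squares(lambda p:np.hypot(q[:,0]-p[0],q[:,1]-p[1])-r,np.median(q,0)[:2]+c0,loss="soft_l1",f_scale=.001); return f.x.round(4),np.sqrt((f.fun**2).mean()).round(4)
for c,fs in(("side",("side0","side1")),("top",("top0","top1"))):
  R,t=cam(c)[2:]; C=-R.T@t
  for fn in fs:
    T=np.load(fn+".npz"); im,d=T["im"],T["d"]; h=cv2.cvtColor(im,cv2.COLOR_RGB2HSV)
    P=pts(c,np.c_[u.ravel(),v.ravel()],d.ravel()).reshape(400,640,3)
    near=(np.hypot(P[...,0]-.537,P[...,1]+.178)<.04)
    m=near&(abs(P[...,2]-.09)<.008)&(h[...,0]>95)&(h[...,0]<130)&(h[...,1]>110)
    # outer contour on plane z=.09, fitted by ellipse
    if m.sum()>30:
        cn=max(cv2.findContours(m.astype(np.uint8),0,cv2.CHAIN_APPROX_NONE)[0],key=len).reshape(-1,2).astype(float)
        q=pts(c,cn,np.ones(len(cn))); q=C+(q-C)*((.09-C[2])/(q-C)[:,2])[:,None]
        q=cv2.convexHull(q[:,:2].astype(np.float32)).reshape(-1,2)
        f=least_squares(lambda p:np.hypot(q[:,0]-p[0],q[:,1]-p[1])-p[2],[.537,-.178,.024]).x
        print(fn,"collar",m.sum(),f.round(4))
    c0=0
    g=(near if fn[-1]=="1" else np.hypot(P[...,0]-.555,P[...,1]-.198)<.03)&(h[...,0]>45)&(h[...,0]<85)&(h[...,1]>110)&(P[...,2]>(.2 if fn[-1]=="1" else .085))
    q=P[g]; print(fn,"green",g.sum(),q.mean(0).round(4) if len(q) else "")
    if len(q)>20:
        w=(C-q.mean(0))[:2]; c0=-.01*w/np.linalg.norm(w); s=q[q[:,2]<(.24 if fn[-1]=="1" else .115)]
        print("  axis",circ(s,.013))
    if fn[-1]=="1":
        for lo,hi,r in((.160,.193,.011),):
            k=near&(P[...,2]>lo)&(P[...,2]<hi); q=P[k]; 
            if len(q)>20: w=(C-q.mean(0))[:2]; c0=-.01*w/np.linalg.norm(w); print("  tube",len(q),circ(q,r),q[:,2].min().round(3))
```

```text
side0 collar 176 [ 0.5385 -0.1795  0.0241]
side0 green 350 [0.5536 0.2041 0.1105]
  axis (array([0.558 , 0.1983]), np.float64(0.0009))
side1 collar 178 [ 0.5386 -0.1794  0.0242]
side1 green 276 [ 0.5382 -0.1672  0.2477]
  axis (array([ 0.5389, -0.1777]), np.float64(0.0022))
  tube 150 (array([ 0.539 , -0.1778]), np.float64(0.0013)) 0.16
top0 collar 363 [ 0.5364 -0.1785  0.0231]
top0 green 229 [0.554  0.1943 0.1133]
  axis (array([0.5553, 0.1983]), np.float64(0.0004))
top1 collar 279 [ 0.5364 -0.1786  0.0231]
top1 green 94 [ 0.5283 -0.1662  0.2442]
  axis (array([ 0.5362, -0.1785]), np.float64(0.0006))
  tube 30 (array([ 0.5363, -0.1783]), np.float64(0.0002)) 0.161
```

Tube and collar agree within about 1 mm in both cameras. I lower slowly into the well.

>>> {"op": "carry_out", "data": {"offset": [[0.0005,0,0.01],[0,0,0.015],[0,0,0.015],[0,0,0.01],[0,0,0.004],[0,0,0.004],[0,0,0.004],[0,0,0.003],[0,0,0],[0,0,0]], "yaw": [0,0,0,0,0,0,0,0,0,0], "claw": [1,1,1,1,1,1,1,1,1,1]}}

```text
time: 9.65
position: [0.5383, -0.1787, 0.1456]
orientation: [0.707, -0.707, 0.0, -0.0]
wrist_force: [-0.1, -0.9, -0.5]
grip_width: 0.0246
grip_force: 60.1
```

>>> {"op": "carry_out", "data": {"offset": [[0,0,0.002],[0,0,0.002],[0,0,0.002],[0,0,0.002],[0,0,0.002],[0,0,0.002],[0,0,0],[0,0,0]], "yaw": [0,0,0,0,0,0,0,0], "claw": [1,1,1,1,1,1,1,1]}}

```text
time: 10.32
position: [0.538, -0.1787, 0.1331]
orientation: [0.707, -0.707, -0.0, 0.0]
wrist_force: [0.1, 0.6, -1.0]
grip_width: 0.0246
grip_force: 60.1
```

>>> {"op": "carry_out", "data": {"offset": [[0,0,0.003],[0,0,0.003],[0,0,0.003],[0,0,0.003],[0,0,0.003],[0,0,0.003],[0,0,0.002],[0,0,0],[0,0,0]], "yaw": [0,0,0,0,0,0,0,0,0], "claw": [1,1,1,1,1,1,1,1,1]}}

```text
time: 11.07
position: [0.5381, -0.1787, 0.1137]
orientation: [0.707, -0.707, 0.0, 0.0]
wrist_force: [-2.0, 0.3, 4.4]
grip_width: 0.0248
grip_force: 60.5
```

>>> {"op": "carry_out", "data": {"offset": [[0,0,0.002],[0,0,0.002],[0,0,0.002],[0,0,0.001],[0,0,0.001],[0,0,0],[0,0,0]], "yaw": [0,0,0,0,0,0,0], "claw": [1,1,1,1,1,1,1]}}

```text
time: 11.65
position: [0.5381, -0.1788, 0.1059]
orientation: [0.707, -0.707, 0.0, 0.0]
wrist_force: [-2.0, 1.4, 7.1]
grip_width: 0.0247
grip_force: 60.7
```

>>> {"op": "carry_out", "data": {"offset": [[0,0,0.001],[0,0,0],[0,0,0.001],[0,0,0],[0,0,0],[0,0,0]], "yaw": [0,0,0,0,0,0], "claw": [1,1,1,1,1,1]}}

```text
time: 12.15
position: [0.5382, -0.1788, 0.1041]
orientation: [0.707, -0.707, 0.0, 0.0]
wrist_force: [-3.1, 1.3, 8.1]
grip_width: 0.0245
grip_force: 60.8
```

>>> {"op": "carry_out", "data": {"offset": [[0,0,0.0005],[0,0,0],[0,0,0.0005],[0,0,0],[0,0,0],[0,0,0]], "yaw": [0,0,0,0,0,0], "claw": [1,1,1,1,1,1]}}

```text
time: 12.65
position: [0.5382, -0.1788, 0.1032]
orientation: [0.707, -0.707, 0.0, 0.0]
wrist_force: [-2.7, 1.8, 7.5]
grip_width: 0.0247
grip_force: 60.8
```

>>> {"op": "carry_out", "data": {"offset": [[0,0,0.0005],[0,0,0],[0,0,0],[0,0,0],[0,0,0],[0,0,0]], "yaw": [0,0,0,0,0,0], "claw": [1,1,1,1,1,1]}}

```text
time: 13.15
position: [0.5382, -0.1788, 0.1029]
orientation: [0.707, -0.707, 0.0, -0.0]
wrist_force: [-2.5, 1.3, 9.1]
grip_width: 0.0249
grip_force: 61.1
```

>>> {"op": "carry_out", "data": {"offset": [[0,0,0.0005],[0,0,0],[0,0,0],[0,0,0],[0,0,0]], "yaw": [0,0,0,0,0], "claw": [1,1,1,1,1]}}

```text
time: 13.57
position: [0.5382, -0.1788, 0.1029]
orientation: [0.707, -0.707, 0.0, 0.0]
wrist_force: [-4.6, 1.6, 11.4]
grip_width: 0.0248
grip_force: 61.3
```

>>> {"op": "carry_out", "data": {"offset": [[0,0,0.0005],[0,0,0],[0,0,0],[0,0,0],[0,0,0]], "yaw": [0,0,0,0,0], "claw": [1,1,1,1,1]}}

```text
time: 13.98
position: [0.5382, -0.1788, 0.1028]
orientation: [0.707, -0.707, 0.001, 0.0]
wrist_force: [-4.6, 1.9, 13.5]
grip_width: 0.0247
grip_force: 61.5
```

>>> {"op": "carry_out", "data": {"offset": [[0,0,0.0005],[0,0,0],[0,0,0.0005],[0,0,0],[0,0,0.0005],[0,0,0],[0,0,0],[0,0,0],[0,0,0],[0,0,0]], "yaw": [0,0,0,0,0,0,0,0,0,0], "claw": [1,1,1,1,1,1,1,1,1,1]}}

```text
time: 14.82
position: [0.5383, -0.1788, 0.1028]
orientation: [0.708, -0.707, 0.001, 0.0]
wrist_force: [-8.0, 3.0, 21.2]
grip_width: 0.0246
grip_force: 62.2
```

Run:
```python
from h import *
im,d=eyes.snapshot("side"); save("f",cv2.resize(im[70:220,260:420],None,fx=3.6,fy=3.6))
for r in eyes.place_of("side","sample_cap"): print(r["p"],np.round(r["xyz"],4))
s=env.observe(); print(s["position"],s["wrist_force"])
```

```text
0.56 [0.4598 0.2173 0.1154]
0.49 [ 0.5377 -0.1832  0.1205]
[ 0.53826117 -0.17885159  0.10279142] [-7.46889635  3.75686217 20.78392585]
```

View pics/f.png

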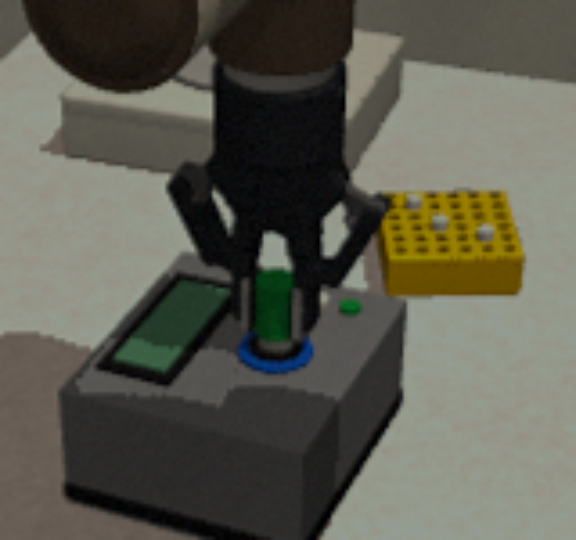

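The black flange sits on the blue collar (crop (275,350)), the tube is upright, and the push is about 21 N with the cap at z ≈ 0.1205. I hand it in.

```bash
python3 -c "
from h import *
print(env.finish_job())"
```

```text
the job is handed in; nothing more can be done
None
```

The green-capped tube is in the reader's well, flange on the blue collar and still gripped with about 21 N of push; I handed the job in at about 15 s, but no verdict came back.

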